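Pin the locking bar of a bottle rack

ROBOT

A 6-joint arm with a two-finger parallel gripper is mounted at the origin on the work surface. World frame = base frame: x ahead of the robot, y to its left, z up, the work surface at z = 0. Lengths are in m, angles in degrees, forces in N, time in s.
With the tool pointing down it reaches from about 0.25 to 0.725 m from the base axis. Payload 9.7 kg.
Tool frame: the origin (TCP) lies between the finger pads; the fingertips stand 25 mm ahead of it and the grasp point (between the pads) lies 6 mm ahead of it; z points along the fingers, y is the line along which they close (so a half turn about z gives the same grasp; the last joint's range is limited). The gripper opens to 85 mm and grips with 20 to 120 N. Pads are 22 mm wide; open, the fingers measure 114 mm over their backs; the gripper's body (76 mm by 85 mm) begins 54 mm behind the grasp point. The pads swing forward as they close: fully open they stand 13 mm farther back than shut.
Start: joints at [-67.781, 4.979, 10.078, 95.1, 0, 90], TCP at [0.208, -0.509, 0.256] pointing down, gripper open.
Joint ranges: [-179.16, 179.16], [-48.56, 103.87], [-65.8, 70.77], [-126.05, 130.52], [-82.76, 87.17], [-180, 180]. Speed limits (degrees/s): [127.2, 127.2, 147.25, 180, 180, 180].

INTERFACE

Orientations are given as [roll, pitch, yaw] about the fixed x, y, z axes, in that order (R = Rz(yaw) Ry(pitch) Rx(roll)).
In Python, from workcell import bot gives the robot as it stands. The module is installed in compiled form; this text tells all that it offers.
- The arm moves only by the shell command python3 -m pendant [FORCE], which reads ROWS from standard input. ROWS is 1 to 5 rows, parted by semicolons, with the numbers parted by commas; each row has 5 numbers: dx, dy, dz in parts of the range, where 1.0 means 0.3 m, then a turn about the tool's z in fractions of the full range, 1 being pi/2 rad, then the finger opening in m; each row is the pose to reach, as a shift and turn from the pose commanded when the command began, along the tool's axes at that moment; what a row does not reach only later rows make up. A row lasts 1/12 s, in which the tool goes at most 0.0417 m and 7.16 degrees, less where a joint would pass 70% of its speed; a pose out of reach is approached as far as the arm can. The fingers move at their own pace and stop on an object; FORCE is the grip in N (left out, the last holds). Time passes only in rows, so rows that do not move let the fingers close. It prints the time, the measured TCP pose, the force, the opening and the grip force at its end. Shift and turn numbers lie between -1 and 1, and a call with a number outside is refused. Input that does not fit is refused with a message, and nothing moves.
- bot.get_obs(): the state, without advancing time (a new reading comes with each control period).
- bot.camera(name): name is "scene" or "top"; returns the picture (480x640x3 uint8, blue, green, red); there is no depth.
- bot.camera_info(name): a dict with "mtx" (3x3 intrinsics, pixels), "extrinsics" (4x4, takes a point from camera to world coordinates). Camera axes: x right, y down, z forward; pixel columns grow to the right and rows downward; lengths in m; the calibration is good to about 2 mm. A picture is of the moment at which its call begins. camera_info takes no time and is no camera call.
- bot.job_done(): hands the job in; it is judged then, once.
The state is a dict: "time": time; "q": joint angles; "qd": joint speeds; "joint_efforts": joint torques, N m; "ee_pos": TCP position; "tcp_rot": TCP orientation; "wrist_force": force on the tool from outside, world axes, zero at the start; "torque": the same for the moment, N m; "opening": finger opening in m; "grasp_force": force on a finger pad.
Only numpy, scipy, OpenCV 4.12 (cv2) and the standard library are available. Lean on these libraries where they do the work, as an engineer would, in place of code of your own. Each camera call takes 0.05 s, during which the arm holds its last target. There are 200 camera calls.

TASK

Lock the rack of amber bottles: slide its steel locking bar endways until its shoulder rests against the two-eared keeper at the rack's end, then take the locking pin out of its grey stand and put it down through the upper ear, the bar's eye and the lower ear until its head sits fully on the upper ear. Work gently by feel, as the keeper may be clamped a few millimetres either side of the middle of its slot and nothing may be forced; leave the loose bottle, jar and cup alone, and let go of everything at the end.

Things in the scene. Friction and masses are not known exactly. Their poses are not given: they have to be found in the camera images.
- rack: White bottle rack fixed to the desk, base 100 (x) x 270 (y) x 12 mm, three fixed amber bottles up to z 90 mm. Origin on the desk, y axis along the bar towards the keeper, z up. Two bar guides (42 mm in x, 16 in y, tops at z 113.5 mm) at y -75 and -15 mm hold the bar, underside at z 100 mm, with 1.5 mm play each side and 1.5 mm above.
- keeper_mid (a point): Rack point (0, 100, 117.5) mm: centre of the keeper's hole, at the upper ear's top face, IF the keeper were clamped mid-slot. It is really clamped up to 5 mm either way along the rack's y, unreported, and does not yield. Keeper: dark steel yoke, two level ears 42 x 38 x 7 mm, one above the other, 13 mm gap, vertical 13.2 mm holes, lower ear's underside at z 90.5 mm.
- bar: Loose steel locking bar 28 wide, 8 thick, 234 mm long, 350 g, lying in the guides along the rack's y, withdrawn 30 to 68 mm towards -y at the start. Origin: centre of its vertical 15 mm eye, on the underside; y axis points to the tip, 17 mm beyond the eye, and the keeper. Sliding it takes up to about 5 N.
- bar_shoulder (a point): Front face of the bar's shoulder block (28 wide, 10 long, 12 mm above the bar's top), 18 mm behind the eye centre. The ears' near faces lie 18 mm before the centre of their holes: when the shoulder meets the upper ear, eye and ear holes are in line.
- bar_grip (a point): Top centre of the bar's upright square grip, 16 x 16 mm, 36 mm tall above the bar's top face, 207 mm behind the eye centre, sides parallel to the bar; its top is 44 mm above the bar's underside, 144 mm above the desk. Push it from behind (towards the keeper), or pinch it from above and slide.
- pin: Loose steel locking pin, 90 g, upright in the stand. Origin at the centre of the underside of its head, z up. Round head 24 mm diameter, 30 mm tall above the origin (the grip); shank 12 mm diameter reaching 40 mm below the origin, the last 8 mm tapering to a 6.4 mm nose. Fully home, its origin is at the top face of the upper ear.
- stand: Grey block 60 x 60 x 50 mm fixed on the desk, with a vertical 14 mm through hole in its middle in which the pin hangs by its head. Origin at the centre of its underside.
- brown_bottle: Loose amber bottle, 44 mm diameter, 78 mm tall, standing between rack and stand; leave alone. Origin at the centre of its foot.
- jar: Loose white jar, 52 mm diameter, 55 mm tall; leave alone. Origin at the centre of its foot.
- cup: Loose red plastic cup, 72 mm rim diameter, 85 mm tall; leave alone. Origin at the centre of its foot.
Not all that is in view belongs to the job. Several things have the shape of the bar; the one meant has the colours described above.

How it is judged (in metres and radians):
On the way:
1. the bar's eye has been slid in between the keeper's ears (y of bar in the frame of rack above 0.092 m), for 0.2 s.
At the end, for the whole second after the job is handed in: Pin upright (within 0.1 rad) through the bar's eye (centres within 4 mm), 92 to 108 mm along the rack's y, head underside 115 to 120 mm high (seated on the upper ear); bar in its guides (underside 96 to 103 mm high); pin and bar at rest and released (horizontal distance between pin and bar below 0.004 m and z of pin in the frame of rack between 0.115 and 0.12 m and y of pin in the frame of rack between 0.092 and 0.108 m and angle between pin's own z axis and vertical below 0.1 rad and z of bar in the frame of rack between 0.096 and 0.103 m and linear speed of each of pin, bar below 0.01 m/s); the robot touches nothing.
It fails at once if the bar is forced against the rack or keeper (over 25 N) (contact force between bar and rack above 25 N).
It fails at once if the pin is forced against the rack or keeper (over 25 N) (contact force between pin and rack above 25 N).
It fails at once if the pin is forced against the bar (over 25 N) (contact force between pin and bar above 25 N).
It fails at once if the loose bottle, jar or cup is moved (over 20 mm) (distance of any of brown_bottle, jar, cup from where it was at the start of the episode above 0.02 m).
It also fails if it takes over 61 s, if anything falls off the work surface, if the arm or the gripper's body presses on something with over 40 N, if the wrist force passes 120 N, or if a joint passes its speed limit or range.

## Working session

There is one attempt and no reset: what is moved stays moved. The work goes in short steps, Python scripts to look and compute and a shell command to move; the robot and the scene stay as the last step left them, time stands still between calls to the robot, and variables do not carry over. Pictures are saved under pics/ and viewed, at most 10 in all, crops included, and the job is handed in when it is done.

```bash
mkdir -p pics; python3 - <<'E'
from workcell import bot
import cv2,numpy as np
for n in("scene","top"):
    cv2.imwrite(f"pics/{n}0.png",bot.camera(n)); i=bot.camera_info(n); print(n,np.round(i["mtx"],1).tolist(),np.round(i["extrinsics"],4).tolist())
o=bot.get_obs();print(o)
E
```

```text
scene [[447.9, 0.0, 318.0], [0.0, 447.9, 242.4], [0.0, 0.0, 1.0]] [[0.6156, 0.5496, -0.5647, 1.0472], [0.788, -0.4349, 0.4358, -0.3804], [-0.006, -0.7133, -0.7008, 0.7497], [0.0, 0.0, 0.0, 1.0]]
top [[515.5, 0.0, 324.0], [0.0, 515.5, 239.3], [0.0, 0.0, 1.0]] [[-0.0183, -0.9933, 0.1144, 0.4125], [-0.9997, 0.0163, -0.0184, 0.0236], [0.0164, -0.1147, -0.9933, 1.1346], [0.0, 0.0, 0.0, 1.0]]
{'time': 0.1, 'q': array([-6.77793239e+01,  5.00680043e+00,  1.00394339e+01,  9.50996851e+01,
        3.15666063e-04,  9.00011523e+01]), 'qd': array([-0.01014965, -0.02103009,  0.12335247,  0.0712797 , -0.02632102,
        0.00895015]), 'joint_efforts': array([ 1.01562036e-03, -5.21561730e+01,  4.65654516e+01,  1.61669520e-02,
       -3.11826682e-06,  1.71657871e-05]), 'ee_pos': array([ 0.20793088, -0.50899016,  0.25566891]), 'tcp_rot': array([-1.79932948e+02, -3.14317307e-04,  2.22195234e+01]), 'wrist_force': array([ 1.10810797,  0.22245688, -0.44761298]), 'torque': array([-0.0070492 ,  0.01550238,  0.02950677]), 'grasp_force': 0.0, 'opening': 0.08517371441830034}
```

View pics/top0.png

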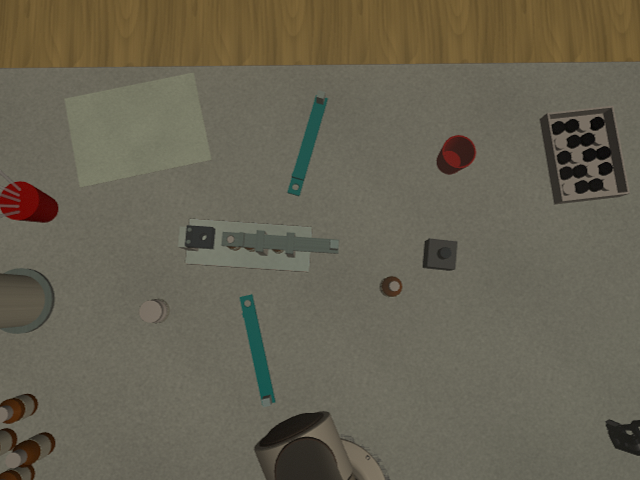

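View pics/scene0.png

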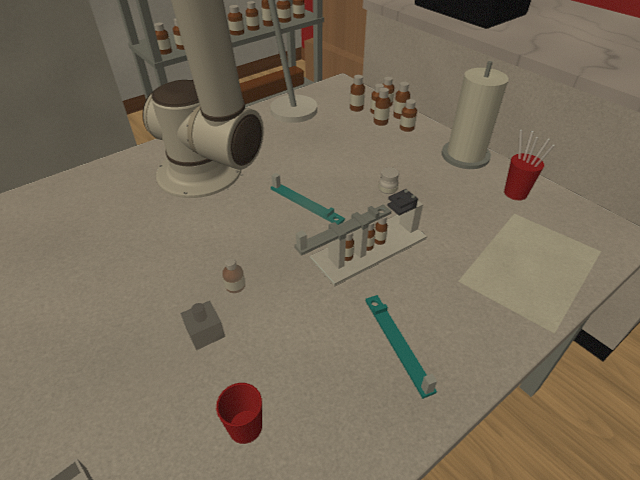

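Top view: three bar-shaped things. Two are teal, at (308,145) and (257,348). The grey steel one is at (222..338, 243) in the white rack, with its dark keeper at (200,237). The grey one fits the description. The stand and pin are at (440,254), the loose bottle at (391,287), the jar at (153,311) and the cup at (457,153). I'll confirm with one enlarged crop.

```bash
python3 - <<'E'
import cv2,numpy as np
t=cv2.imread("pics/top0.png");s=cv2.imread("pics/scene0.png")
def e(im,x0,x1,y0,y1,k): return cv2.convertScaleAbs(cv2.resize(im[y0:y1,x0:x1],None,fx=k,fy=k,interpolation=cv2.INTER_CUBIC),alpha=1.5)
a=e(t,172,348,212,276,4)   # 704x256
b=e(s,290,430,185,285,3)   # 420x300
c=e(t,415,475,225,280,5)[:275] # 300x275
out=np.zeros((560,724,3),np.uint8); out[:256,:704]=a; out[256:556,:420]=b; out[256:531,422:722]=c
cv2.imwrite("pics/crop1.png",out)
E
```

```text
(no output)
```

View pics/crop1.png

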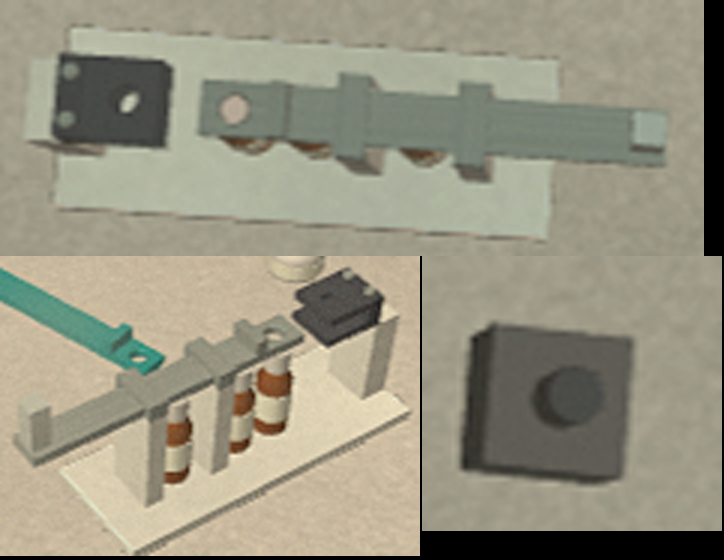

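The crop confirms it: the grey bar lies in the rack guides, with eye at top px (230.8,239.3), grip top at (334,244.8) and the dark keeper on the left. The pin head is at (444.8,253.2). Now casting rays.

```bash
cat >h.py <<'E'
from workcell import bot
import numpy as np,cv2
from scipy.spatial.transform import Rotation as R
def ray(n,uv,z):
    i=bot.camera_info(n);E=np.array(i["extrinsics"]);K=np.array(i["mtx"])
    d=E[:3,:3]@np.linalg.solve(K,[*uv,1]);c=E[:3,3];return c+d*(z-c[2])/d[2]
def px(n,p):
    i=bot.camera_info(n);E=np.array(i["extrinsics"]);K=np.array(i["mtx"])
    q=K@(E[:3,:3].T@(np.array(p)-E[:3,3]));return q[:2]/q[2]
E
python3 - <<'E'
from h import *
np.set_printoptions(precision=4,suppress=True)
C=lambda u,v:(172+u/4-.375,212+v/4-.375)
c=[ray("top",C(*p),.012)[:2] for p in((70,27),(560,60),(548,238),(55,207))]
print("base",np.array(c),[np.linalg.norm(c[i]-c[i-1]) for i in range(4)])
ctr=np.mean(c,0);d=(c[0]-c[1])+(c[3]-c[2]);d/=np.linalg.norm(d);print("ctr",ctr,"ydir",d)
eye=ray("top",C(235,109),.108)[:2];g=ray("top",C(648,131),.144)[:2];print("eye",eye,"grip",g,np.linalg.norm(eye-g),(eye-g)/np.linalg.norm(eye-g))
h=ray("top",C(128,102),.1175)[:2];print("hole",h)
X=np.array([d[1],-d[0]])
for n,p in(("eye",eye),("grip",g),("hole",h)):print(n,"rack xy",(p-ctr)@X,(p-ctr)@d)
for n,q,z in (("eye",(290+275/3,185+(336-256)/3),.108),("grip",(290+36/3,185+(400-256)/3),.144)):print("scene",n,ray("scene",q,z))
# pin head: dark blob
p=ray("top",(415+149/5-.4,225+141/5-.4),.080);print("pin top",p)
# stand top corners
cs=[ray("top",(415+(u-422)/5-.4,225+(v-256)/5-.4),.05)[:2] for u,v in((493,324),(634,338),(622,481),(480,467))]
print("stand",np.mean(cs,0),[np.linalg.norm(cs[i]-cs[i-1]) for i in range(4)],np.degrees(np.arctan2(*(cs[0]-cs[1])[::-1])))
print("pin scene px pred",px("scene",p)); print(np.linalg.norm(px("scene",p)))
for u,z in(((391,287),.078),): print("bottle",ray("top",u,z))
print("jar",ray("top",(153,311),.055))
E
```

```text
base [[0.5929 0.2978]
 [0.5703 0.0295]
 [0.4727 0.0375]
 [0.4942 0.3047]] [np.float64(0.09895255355986587), np.float64(0.26921029986748407), np.float64(0.09795486127772342), np.float64(0.26804256158491957)]
ctr [0.5325 0.1674] ydir [0.0819 0.9966]
eye [0.5347 0.1917] grip [ 0.5165 -0.0132] 0.20571000388921154 [0.0887 0.9961]
hole [0.5379 0.243 ]
eye rack xy 0.0001785111878458707 0.024446229505214266
grip rack xy -0.0012198644554502862 -0.18125902138950561
hole rack xy -0.0008103162140271122 0.07578572186897048
scene eye [0.5411 0.1875 0.108 ]
scene grip [ 0.5188 -0.0122  0.144 ]
pin top [ 0.5019 -0.2436  0.08  ]
stand [ 0.5023 -0.2452] [np.float64(0.06122688899735593), np.float64(0.0603195297380994), np.float64(0.06120155244919414), np.float64(0.06035112311709041)] 83.35910185092881
pin scene px pred [198.1596 305.8146]
364.4033207342821
bottle [ 0.4338 -0.1312  0.078 ]
jar [0.3937 0.3593 0.055 ]
```

```bash
python3 - <<'E'
from h import *
np.set_printoptions(precision=4,suppress=True)
C=lambda u,v:(172+u/4-.375,212+v/4-.375)
d=np.array([.0853,.9964])
for n,(u,v),z in(("g2 far",(353,74),.1135),("g2 near",(352,155),.1135),("g1 far",(477,82),.1135),("g1 near",(473,163),.1135),("ear nearface top",(174,62),.1175),("ear nearface bot",(166,147),.1175),("earback",(62,55),.1175),("earback",(54,137),.1175),("tip",(203,80),.108),("tip",(199,135),.108),("shoulder",(289,81),.12),("shoulder f",(276,81),.12),("eye",(235,109),.108),("hole",(128,102),.1175),("grip",(648,131),.144)):
    p=ray("top",C(u,v),z)[:2];print(n,p,"along",p@d)
E
```

```text
g2 far [0.5507 0.1322] along 0.1787248955298566
g2 near [0.5101 0.1329] along 0.17592348861234744
g1 far [0.5456 0.0705] along 0.11681221356010138
g1 near [0.5051 0.0729] along 0.11577421690836588
ear nearface top [0.5576 0.2204] along 0.26718043342421943
ear nearface bot [0.5152 0.2241] along 0.26724624160522276
earback [0.562  0.2758] along 0.3227275167920105
earback [0.5211 0.2792] along 0.32267247005614885
tip [0.5496 0.2077] along 0.2538694702026239
tip [0.5219 0.2096] along 0.25337618277970686
shoulder [0.5468 0.1632] along 0.209214609600783
shoulder f [0.5469 0.1696] along 0.21561684032444353
eye [0.5347 0.1917] along 0.2366560498340429
hole [0.5379 0.243 ] along 0.2879942168760817
grip [ 0.5165 -0.0132] along 0.03093810335367322
```

```bash
cat >go.py <<'E'
import sys;from h import *
o=bot.get_obs();t=np.array(list(map(float,sys.argv[1:4])));yaw=float(sys.argv[4])
Rm=R.from_euler("xyz",o["tcp_rot"],degrees=True).as_matrix()
print("t %.2f"%o["time"],"shift",np.round(Rm.T@(t-o["ee_pos"]),4),"tool turn",round(-((yaw-o["tcp_rot"][2]+180)%360-180),2),"F",np.round(o["wrist_force"],1),"q",np.round(o["q"],1),"pos",np.round(o["ee_pos"],4))
E
python3 go.py .5160 -.0130 .22 175.24
```

```text
t 0.10 shift [ 0.4728 -0.3426  0.0361] tool turn -153.02 F [ 1.1  0.2 -0.4] q [-67.8   5.   10.   95.1   0.   90. ] pos [ 0.2079 -0.509   0.2557]
```

Careful with the scale: shifts go in shares of 0.3 m and turns go in shares of pi/2 rad. That gives: 0.165 m / 0.3 = 0.55, -0.024 m / 0.3 = -0.08, -35 degrees / 90 = -0.3889.

```bash
echo '0.11,-0.08,0,-0.0778,0.085;0.22,-0.16,0,-0.1556,0.085;0.33,-0.24,0,-0.2333,0.085;0.44,-0.32,0,-0.3111,0.085;0.55,-0.4,0,-0.3889,0.085' | python3 -m pendant && python3 go.py .5160 -.0130 .22 175.24
```

```text
time: 0.52
ee_pos: [0.3157, -0.334, 0.256]
tcp_rot: [-180.0, -0.0, 57.5]
wrist_force: [1.1, -0.2, 0.5]
opening: 0.0851
grasp_force: 0.0
t 0.52 shift [ 0.3783 -0.0034  0.036 ] tool turn -117.72 F [ 1.1 -0.2  0.5] q [-46.6  -7.3  -2.1  95.3   0.   75.9] pos [ 0.3157 -0.334   0.256 ]
```

In the tool's units: 0.2 m / 0.3 = 0.6667, 0.16 m / 0.3 = 0.5333, -35 degrees / 90 = -0.3889.

```bash
echo '0.1333,0,0,-0.0778,0.085;0.2667,0,0,-0.1556,0.085;0.4,0,0,-0.2333,0.085;0.5333,0,0,-0.3111,0.085;0.6667,0,0,-0.3889,0.085' | python3 -m pendant && python3 go.py .5160 -.0130 .22 175.24
```

```text
time: 0.93
ee_pos: [0.4241, -0.1656, 0.2562]
tcp_rot: [180.0, 0.0, 92.6]
wrist_force: [0.4, -0.3, 0.1]
opening: 0.0846
grasp_force: 0.0
t 0.93 shift [0.1484 0.0986 0.0362] tool turn -82.68 F [ 0.4 -0.3  0.1] q [-21.3  -7.9  -2.6  95.4  -0.   66.1] pos [ 0.4241 -0.1656  0.2562]
```

In the tool's units: 0.148 m / 0.3 = 0.4933, 0.12 m / 0.3 = 0.4, -35 degrees / 90 = -0.3889.

```bash
echo '0.1,0.0667,0,-0.0778,0.085;0.2,0.1333,0,-0.1556,0.085;0.3,0.2,0,-0.2333,0.085;0.4,0.2667,0,-0.3111,0.085;0.4933,0.3283,0,-0.3889,0.085' | python3 -m pendant >/dev/null; echo '0,0,0.0333,-0.0778,0.085;0,0,0.0667,-0.1556,0.085;0,0,0.1,-0.2333,0.085;0,0,0.1167,-0.3111,0.085;0,0,0.1167,-0.3889,0.085' | python3 -m pendant && python3 go.py .5160 -.0130 .20 175.24
```

```text
time: 1.77
ee_pos: [0.5158, -0.0156, 0.2194]
tcp_rot: [-180.0, -0.2, 162.6]
wrist_force: [-0.4, -0.6, -0.0]
opening: 0.0849
grasp_force: 0.0
t 1.77 shift [0.0005 0.0026 0.0194] tool turn -12.65 F [-0.4 -0.6 -0. ] q [-1.7 -0.1  0.7 91.   0.  15.7] pos [ 0.5158 -0.0156  0.2194]
```

In the tool's units: 0.03 m / 0.3 = 0.1, 0.02 m / 0.3 = 0.0667, -12.65 degrees / 90 = -0.1406.

```bash
echo '0.0017,0.0087,0.0333,-0.0778,0.06;0.0017,0.0087,0.0667,-0.1406,0.06;0.0017,0.0087,0.1,-0.1406,0.06;0.0017,0.0087,0.1,-0.1406,0.06' | python3 -m pendant && python3 - <<'E'
from h import *
np.set_printoptions(precision=4,suppress=True)
cv2.imwrite("pics/s2.png",cv2.convertScaleAbs(cv2.resize(bot.camera("scene")[150:290,240:420],None,fx=4,fy=4,interpolation=2),alpha=1.4))
E
python3 go.py .5160 -.0130 .139 175.24
```

```text
time: 2.1
ee_pos: [0.5158, -0.0132, 0.1889]
tcp_rot: [-180.0, -0.2, 174.7]
wrist_force: [-0.9, 0.4, -0.2]
opening: 0.0603
grasp_force: 0.0
t 2.15 shift [-0.0001  0.0002  0.0511] tool turn -0.58 F [-0.6 -0.7  0.1] q [-1.5 -0.4 -2.8 87.7  0.   3.9] pos [ 0.516  -0.0132  0.1901]
```

View pics/s2.png

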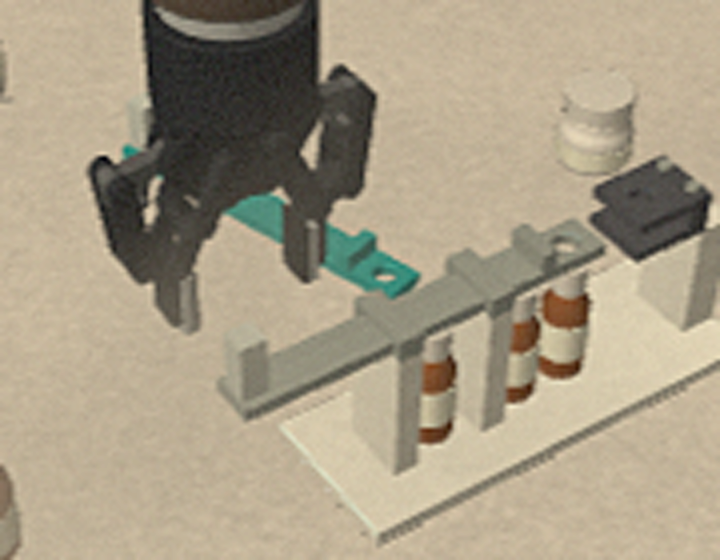

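The gripper straddles the grip. The fingertips are at crop (185,325) and (310,275), and the grip top at (246,333) lies below and between them. Descending and closing gently.

In the tool's units: 0.05 m / 0.3 = 0.1667, 0.04 m / 0.3 = 0.1333, -0.5 degrees / 90 = -0.0056.

```bash
echo '0,0,0.0667,-0.0056,0.06;0,0,0.1333,-0.0056,0.06;0,0,0.1667,-0.0056,0.06;0,0,0.1667,-0.0056,0.06' | python3 -m pendant 20 && echo '0,0,0,0,0.03;0,0,0,0,0.02;0,0,0,0,0.012;0,0,0,0,0.012;0,0,0,0,0.012' | python3 -m pendant 20
```

```text
time: 2.48
ee_pos: [0.5157, -0.0132, 0.1394]
tcp_rot: [-180.0, -0.2, 175.3]
wrist_force: [0.1, -0.2, 0.6]
opening: 0.06
grasp_force: 0.0
time: 2.9
ee_pos: [0.5172, -0.0132, 0.1423]
tcp_rot: [180.0, 0.1, 175.4]
wrist_force: [1.1, -1.8, 4.2]
opening: 0.0154
grasp_force: 24.6
```

In the tool's units: 0.016 m / 0.3 = 0.0533, 0.012 m / 0.3 = 0.04.

```bash
echo '0,0.0133,0,0,0.012;0,0.0267,0,0,0.012;0,0.04,0,0,0.012;0,0.0533,0,0,0.012;0,0.0533,0,0,0.012' | python3 -m pendant && echo '0,0.0133,0,0,0.012;0,0.0267,0,0,0.012;0,0.04,0,0,0.012;0,0.0533,0,0,0.012;0,0.0533,0,0,0.012' | python3 -m pendant; python3 go.py 0 0 0 0
```

```text
time: 3.32
ee_pos: [0.5185, 0.0027, 0.1424]
tcp_rot: [-179.9, 0.1, 175.4]
wrist_force: [-0.3, -2.7, 5.7]
opening: 0.0155
grasp_force: 24.9
time: 3.73
ee_pos: [0.5198, 0.0187, 0.1425]
tcp_rot: [-179.9, 0.1, 175.4]
wrist_force: [0.8, -3.1, 6.3]
opening: 0.0157
grasp_force: 25.0
t 3.73 shift [ 0.5169 -0.0606  0.1415] tool turn 175.35 F [ 0.8 -3.1  6.3] q [ 2.1  0.  -7.6 82.2 -0.1  6.7] pos [0.5198 0.0187 0.1425]
```

```bash
echo '0,0.01,-0.0067,0,0.012;0,0.02,-0.01,0,0.012;0,0.03,-0.01,0,0.012;0,0.03,-0.01,0,0.012' | python3 -m pendant && echo '0,0.0033,0,0,0.012;0,0.0067,0,0,0.012;0,0.01,0,0,0.012;0,0.01,0,0,0.012' | python3 -m pendant&& echo '0,0.0033,0,0,0.012;0,0.0067,0,0,0.012;0,0.0067,0,0,0.012' | python3 -m pendant
```

```text
time: 4.07
ee_pos: [0.5197, 0.0283, 0.1438]
tcp_rot: [-180.0, -0.1, 175.4]
wrist_force: [-0.2, 0.5, -3.8]
opening: 0.0156
grasp_force: 23.8
time: 4.4
ee_pos: [0.5201, 0.0308, 0.1441]
tcp_rot: [-180.0, -0.0, 175.4]
wrist_force: [-0.1, -0.7, -3.2]
opening: 0.016
grasp_force: 23.8
time: 4.65
ee_pos: [0.5204, 0.0328, 0.1443]
tcp_rot: [180.0, 0.0, 175.4]
wrist_force: [0.2, 0.5, -2.5]
opening: 0.0153
grasp_force: 23.8
```

In the tool's units: 0.001 m / 0.3 = 0.0033.

```bash
echo '0,0.0033,0.0033,0,0.012;0,0.0033,0.0033,0,0.012' | python3 -m pendant | grep -E "ee_pos|wrist"; echo '0,0.0033,0,0,0.012;0,0.0033,0,0,0.012' | python3 -m pendant| grep -E "ee_pos|wrist"; echo '0,0.0033,0,0,0.012;0,0.0033,0,0,0.012' | python3 -m pendant| grep -E "ee_pos|wrist"
```

```text
ee_pos: [0.5204, 0.0338, 0.1432]
wrist_force: [0.2, -0.5, -3.7]
ee_pos: [0.5205, 0.0348, 0.1433]
wrist_force: [0.2, -0.7, -3.6]
ee_pos: [0.5206, 0.0358, 0.1433]
wrist_force: [0.7, -0.7, -3.9]
```

```bash
python3 -c "
from h import *
cv2.imwrite('pics/t3.png',cv2.convertScaleAbs(cv2.resize(bot.camera('top')[205:275,165:345],None,fx=4,fy=4,interpolation=2),alpha=1.5))"
```

```text
(no output)
```

View pics/t3.png

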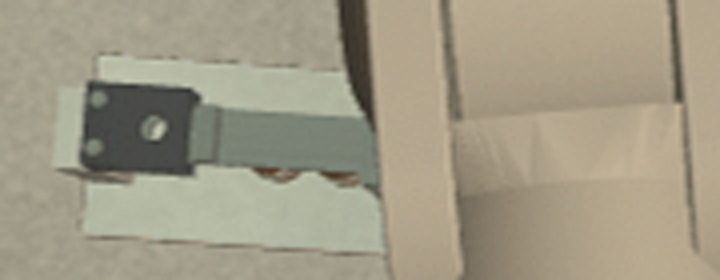

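The shoulder (crop x≈205) is almost at the ear's edge (x≈198) and the eye shows through the hole at (155,128). Continuing in 1 mm steps.

In the tool's units: 0.001 m / 0.3 = 0.0033.

```bash
for i in 1; do echo '0,0.0033,0,0,0.012;0,0.0033,0,0,0.012' | python3 -m pendant | grep -E "ee_pos|wrist"; echo '0,0.0033,0,0,0.012;0,0.0033,0,0,0.012' | python3 -m pendant| grep -E "ee_pos|wrist"; done
```

```text
ee_pos: [0.5207, 0.0368, 0.1433]
wrist_force: [0.4, 0.4, -3.8]
ee_pos: [0.5208, 0.0378, 0.1433]
wrist_force: [0.3, 0.5, -3.8]
```

In the tool's units: 0.0012 m / 0.3 = 0.004.

```bash
echo '0,0,0.004,0,0.012;0,0,0.004,0,0.012' | python3 -m pendant | grep -E "ee_pos|wrist"; echo '0,0.0033,0,0,0.012;0,0.0033,0,0,0.012' | python3 -m pendant| grep -E "ee_pos|wrist";echo '0,0.0033,0,0,0.012;0,0.0033,0,0,0.012' | python3 -m pendant| grep -E "ee_pos|wrist"
```

```text
ee_pos: [0.5209, 0.0376, 0.1426]
wrist_force: [-1.0, -0.7, 0.3]
ee_pos: [0.521, 0.0385, 0.1425]
wrist_force: [-0.3, -1.9, 1.2]
ee_pos: [0.5212, 0.0395, 0.1426]
wrist_force: [-0.9, -3.6, 4.6]
```

In the tool's units: 0.001 m / 0.3 = 0.0033.

```bash
echo '0,0.0033,0,0,0.012;0,0.0033,0,0,0.012' | python3 -m pendant| grep -E "ee_pos|wrist"; echo '0,0.0017,0,0,0.012;0,0.0017,0,0,0.012' | python3 -m pendant| grep -E "ee_pos|wrist"; python3 -c "
from h import *
cv2.imwrite('pics/t4.png',cv2.convertScaleAbs(cv2.resize(bot.camera('top')[215:260,175:250],None,fx=8,fy=8,interpolation=2),alpha=1.5))"
```

```text
ee_pos: [0.5212, 0.0398, 0.1425]
wrist_force: [-1.1, -9.3, 4.6]
ee_pos: [0.5212, 0.0398, 0.1426]
wrist_force: [-1.9, -11.4, 4.9]
```

View pics/t4.png

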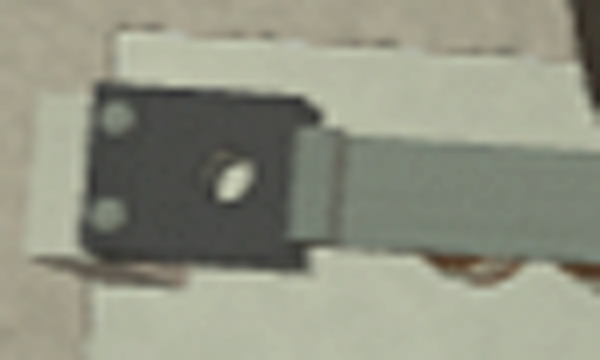

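Contact: the TCP stopped at y=0.0398 while the force rose to 11 N, and the picture shows the shoulder (crop x≈290–340) against the ear's edge. Relieving, releasing and rising.

In the tool's units: -0.001 m / 0.3 = -0.0033.

```bash
echo '0,-0.0033,0,0,0.012;0,-0.0033,0,0,0.012' | python3 -m pendant | grep -E "ee_pos|wrist"; echo '0,-0.0033,0,0,0.03;0,-0.0033,0,0,0.05;0,-0.0033,0,0,0.05;0,-0.0033,0,0,0.05' | python3 -m pendant| grep -E "ee_pos|wrist|open"; echo '0,0,-0.0667,0,0.05;0,0,-0.1667,0,0.05;0,0,-0.2667,0,0.05;0,0,-0.2667,0,0.05' | python3 -m pendant|grep ee_; python3 go.py .5020 -.2442 .17 180
```

```text
ee_pos: [0.5212, 0.0397, 0.1426]
wrist_force: [-1.8, -6.4, 5.1]
ee_pos: [0.5208, 0.0394, 0.1418]
wrist_force: [-0.1, -0.0, -0.2]
opening: 0.0497
ee_pos: [0.5223, 0.0395, 0.2278]
t 7.25 shift [-0.0022 -0.2845  0.0574] tool turn -4.62 F [0.9 0.1 0.5] q [ 4.3  0.5  2.2 91.3  0.   8.9] pos [0.5223 0.0395 0.2278]
```

In the tool's units: -0.2 m / 0.3 = -0.6667, -0.16 m / 0.3 = -0.5333, 35 degrees / 90 = 0.3889.

```bash
echo '0,-0.1333,0,0.0778,0.05;0,-0.2667,0,0.1556,0.05;0,-0.4,0,0.2333,0.05;0,-0.5333,0,0.3111,0.05;-0.0033,-0.6667,0,0.3889,0.05' | python3 -m pendant >/dev/null; python3 go.py .5020 -.2442 .17 85
```

```text
t 7.67 shift [-0.0504 -0.0653  0.052 ] tool turn 55.06 F [ 0.9  0.4 -0.2] q [-17.8   1.7   2.8  91.1   0.   22.2] pos [ 0.5053 -0.1618  0.222 ]
```

In the tool's units: -0.0653 m / 0.3 = -0.2177, -0.052 m / 0.3 = -0.1733, 35 degrees / 90 = 0.3889.

```bash
echo '-0.0667,-0.0867,0,0.0778,0.05;-0.1333,-0.1733,0,0.1556,0.05;-0.168,-0.2177,0.0333,0.2333,0.05;-0.168,-0.2177,0.0667,0.3111,0.05;-0.168,-0.2177,0.1333,0.3889,0.05' | python3 -m pendant >/dev/null; echo '0,0,0.04,0.0778,0.05;0,0,0.04,0.1556,0.05;0,0,0.04,0.2222,0.05;0,0,0.04,0.2222,0.05' | python3 -m pendant >/dev/null; python3 go.py .5020 -.2442 .083 85; python3 -c "
from h import *
a=cv2.resize(bot.camera('scene')[230:370,130:290],None,fx=4,fy=4,interpolation=2)
cv2.imwrite('pics/s5.png',cv2.convertScaleAbs(a,alpha=1.5))"
```

```text
t 8.42 shift [-0.0018 -0.0007  0.0865] tool turn 0.11 F [ 0.6 -0.1 -0.4] q [-25.8   5.3   0.8  85.6   0.   69.1] pos [ 0.5029 -0.2425  0.1695]
```

View pics/s5.png

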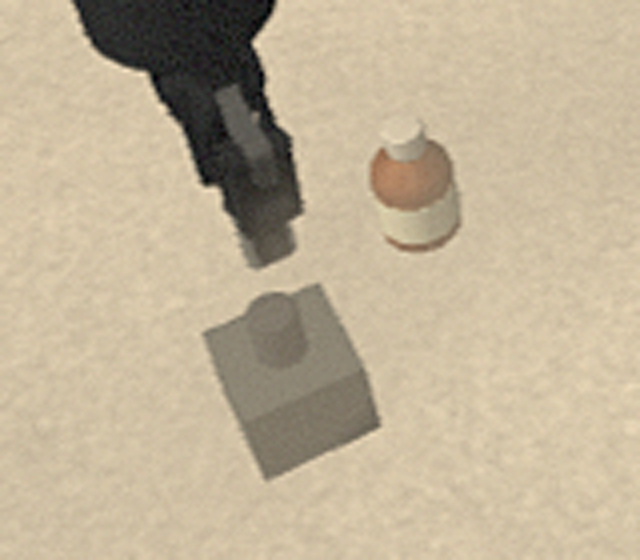

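The pin head's top is at crop (274,305), which is scene px (198.5,306.2). That agrees with the projected point (198.2,305.8). Descending and closing across x to find its centre.

In the tool's units: 0.084 m / 0.3 = 0.28, 0.06 m / 0.3 = 0.2.

```bash
echo '-0.006,-0.0023,0.1,0,0.05;-0.006,-0.0023,0.2,0,0.05;-0.006,-0.0023,0.28,0,0.05;-0.006,-0.0023,0.28,0,0.05' | python3 -m pendant 20|grep -E "ee_|wrist"; echo '0,0,0,0,0.035;0,0,0,0,0.028;0,0,0,0,0.02;0,0,0,0,0.02;0,0,0,0,0.02' | python3 -m pendant|grep -E "ee_|wrist|open|grasp";  echo '0,0,0,0,0.035;0,0,0,0,0.04;0,0,0,0,0.045;0,0,0,0,0.045;0,0,0,0,0.045' | python3 -m pendant|grep -E "ee_|wrist|open|grasp"; python3 go.py .5020 -.2442 .083 175.4
```

```text
ee_pos: [0.4999, -0.2433, 0.0811]
wrist_force: [-0.6, -0.7, -1.1]
ee_pos: [0.503, -0.2449, 0.0882]
wrist_force: [-1.5, 0.2, 6.8]
opening: 0.0232
grasp_force: 23.0
ee_pos: [0.502, -0.2444, 0.086]
wrist_force: [0.1, -0.1, -0.1]
opening: 0.0451
grasp_force: 0.0
t 9.63 shift [ 0.0002 -0.      0.003 ] tool turn -90.03 F [ 0.1 -0.1 -0.1] q [-26.    6.3  -7.4  76.4   0.   68.7] pos [ 0.502  -0.2444  0.086 ]
```

In the tool's units: 0.001 m / 0.3 = 0.0033, -35 degrees / 90 = -0.3889.

```bash
echo '0,0.0033,0,-0.0778,0.045;0,0.0033,0,-0.1556,0.045;0,0.0033,0,-0.2333,0.045;0,0.0033,0,-0.3111,0.045;0,0.0033,0,-0.3889,0.045' | python3 -m pendant >/dev/null; echo '0,0,0,-0.0778,0.045;0,0,0,-0.1556,0.045;0,0,0,-0.2333,0.045;0,0,0,-0.3111,0.045;0,0,0,-0.3889,0.045' | python3 -m pendant >/dev/null; echo '0,0,0,-0.0778,0.045;0,0,0,-0.1556,0.045;0,0,0,-0.2222,0.045;0,0,0,-0.2222,0.045' | python3 -m pendant >/dev/null; python3 go.py .503 -.2442 .083 175.4
```

```text
t 10.80 shift [0.     0.0003 0.003 ] tool turn 0.24 F [-0.7 -0.  -0.1] q [-25.9   6.4  -7.3  76.4   0.  -21.6] pos [ 0.503  -0.2445  0.086 ]
```

In the tool's units: -0.12 m / 0.3 = -0.4, -0.085 m / 0.3 = -0.2833.

```bash
echo '0,0,0,0,0.03;0,0,0,0,0.02;0,0,0,0,0.015;0,0,0,0,0.015;0,0,0,0,0.015' | python3 -m pendant 40|grep -E "ee_|wrist|open|grasp"; echo '0,0,-0.0667,0,0.015;0,0,-0.1667,0,0.015;0,0,-0.2833,0,0.015;0,0,-0.4,0,0.015;0,0,-0.4,0,0.015' | python3 -m pendant|grep -E "ee_|rot|wrist|open|grasp"; python3 go.py .539 .2461 .206 175.25; python3 -c "
from h import *
a=cv2.resize(bot.camera('scene')[170:350,130:330],None,fx=3,fy=3,interpolation=2)
cv2.imwrite('pics/s6.png',cv2.convertScaleAbs(a,alpha=1.5))"
```

```text
ee_pos: [0.503, -0.2447, 0.0862]
wrist_force: [-0.9, -0.8, 0.9]
opening: 0.0224
grasp_force: 39.3
ee_pos: [0.5047, -0.2452, 0.2132]
tcp_rot: [-179.8, 0.5, 175.3]
wrist_force: [0.8, -1.6, -0.3]
opening: 0.0225
grasp_force: 39.6
t 11.63 shift [0.0058 0.4925 0.0056] tool turn 0.09 F [ 0.8 -1.6 -0.3] q [-25.9   5.3   5.7  89.8   0.  -21.3] pos [ 0.5047 -0.2452  0.2132]
```

View pics/s6.png

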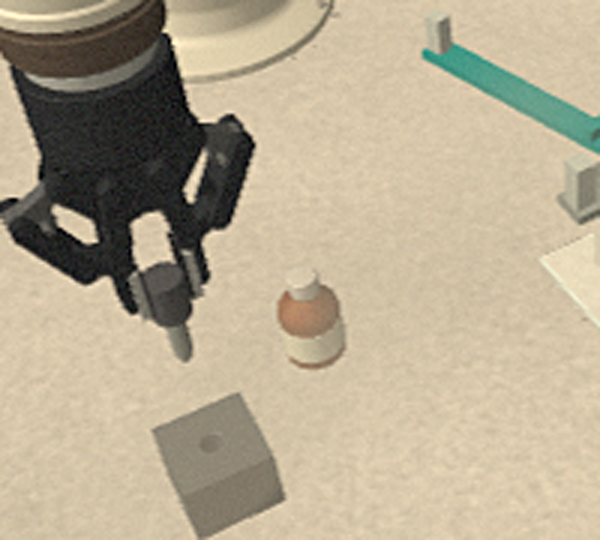

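The pin is held upright, with its head at crop (165,290) and the shank down to (183,355). The stand hole at (210,442) is empty. Raising to clear the bar's grip, then crossing to the keeper.

In the tool's units: 0.15 m / 0.3 = 0.5, 0.11 m / 0.3 = 0.3667.

```bash
echo '0,0,-0.1167,0,0.015;0,0.1,-0.1667,0,0.015;0.0033,0.2333,-0.1667,0,0.015;0.0067,0.3667,-0.1667,0,0.015;0.0067,0.5,-0.1667,0,0.015' | python3 -m pendant >/dev/null;echo '0,0.1333,0,0,0.015;0.0033,0.2667,0,0,0.015;0.0033,0.4,0,0,0.015;0.0067,0.5333,0,0,0.015;0.0067,0.6667,0,0,0.015' | python3 -m pendant >/dev/null; python3 go.py .539 .2461 .206 175.25
```

```text
t 12.52 shift [-0.001   0.14    0.0488] tool turn 0.09 F [ 1.2 -0.5 -0.5] q [11.4  3.3  8.1 94.9  0.  16.1] pos [0.5267 0.1067 0.2548]
```

In the tool's units: 0.13 m / 0.3 = 0.4333, 0.105 m / 0.3 = 0.35.

```bash
echo '0,0.1167,0,0,0.015;0,0.2333,0,0,0.015;0,0.35,0,0,0.015;-0.0033,0.4333,0,0,0.015;-0.0033,0.4333,0,0,0.015' | python3 -m pendant >/dev/null;echo '0,0,0,0,0.015;0,0,0.0667,0,0.015;0,0,0.1,0,0.015;0,0,0.1,0,0.015;0,0,0.1,0,0.015' | python3 -m pendant |grep -E "ee_|rot|wrist|open|grasp"; python3 go.py .539 .2461 .206 175.25
```

```text
ee_pos: [0.5384, 0.2331, 0.2254]
tcp_rot: [-179.9, -0.1, 175.3]
wrist_force: [0.5, 0.4, -0.9]
opening: 0.0219
grasp_force: 39.7
t 13.35 shift [0.0005 0.013  0.0194] tool turn 0.05 F [ 0.5  0.4 -0.9] q [23.4  9.6 11.8 92.3 -0.  28.1] pos [0.5384 0.2331 0.2254]
```

In the tool's units: 0.0245 m / 0.3 = 0.0817, 0.013 m / 0.3 = 0.0433.

```bash
echo '0.001,0.0233,0.0333,0,0.015;0.0017,0.0433,0.0667,0,0.015;0.0017,0.0433,0.0817,0,0.015;0.0017,0.0433,0.0817,0,0.015;0.0017,0.0433,0.0817,0,0.015' | python3 -m pendant |grep -E "ee_|rot|wrist|open|grasp"; python3 go.py .539 .2461 .2 175.25; python3 -c "
from h import *
s=bot.camera('scene')
o=bot.get_obs()['ee_pos'];print('nose pred',px('scene',[o[0],o[1],o[2]-.076]),'hole pred',px('scene',[.539,.2461,.1175]),px('scene',[.549,.2461,.1175]),px('scene',[.539,.2561,.1175]))
cv2.imwrite('pics/s7.png',cv2.convertScaleAbs(cv2.resize(s[150:240,350:450],None,fx=6,fy=6,interpolation=2),alpha=1.8))"
```

```text
ee_pos: [0.5391, 0.2472, 0.2011]
tcp_rot: [-180.0, -0.0, 175.4]
wrist_force: [0.1, 0.2, -1.4]
opening: 0.0226
grasp_force: 39.7
t 13.77 shift [ 0.     -0.0011  0.0011] tool turn 0.14 F [ 0.1  0.2 -1.4] q [24.6 10.2  9.7 89.6 -0.  29.2] pos [0.5391 0.2472 0.2011]
nose pred [401.29166286 194.38071137] hole pred [400.40272981 197.36756829] [403.63416269 199.58082406] [403.54956805 195.62892013]
```

View pics/s7.png

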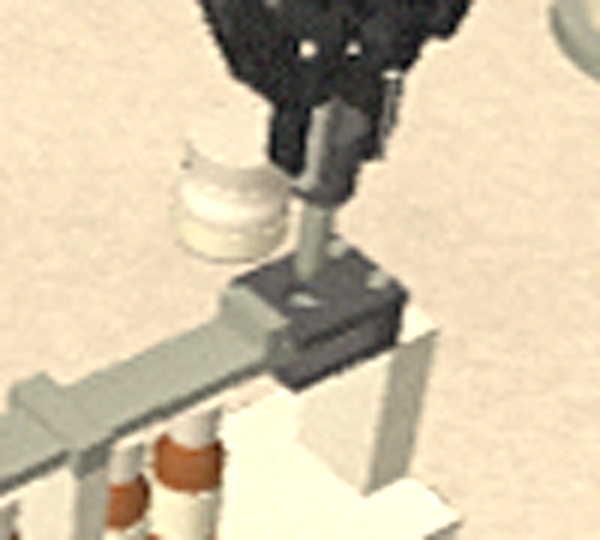

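The nose is at crop (311,278) and the hole at (302,299). That fits the predicted relative position to within about 2 mm, inside the taper's capture range. Shifting about 1.4 mm back and going down by feel.

In the tool's units: 0.006 m / 0.3 = 0.02, -0.0014 m / 0.3 = -0.0047.

```bash
echo '0,-0.0047,0,0,0.015;0,-0.0047,0.01,0,0.015;0,-0.0047,0.02,0,0.015;0,-0.0047,0.02,0,0.015' | python3 -m pendant |grep -E "ee_|wrist"; echo '0,0,0.0033,0,0.015;0,0,0.0067,0,0.015;0,0,0.0067,0,0.015' | python3 -m pendant |grep -E "ee_|wrist";  echo '0,0,0.0033,0,0.015;0,0,0.0067,0,0.015;0,0,0.0067,0,0.015' | python3 -m pendant |grep -E "ee_|wrist"
```

```text
ee_pos: [0.5391, 0.2455, 0.195]
wrist_force: [-0.2, -0.5, -0.3]
ee_pos: [0.5392, 0.2457, 0.1934]
wrist_force: [0.6, -0.5, -1.0]
ee_pos: [0.5392, 0.2457, 0.1913]
wrist_force: [-0.2, -0.4, -0.7]
```

In the tool's units: 0.002 m / 0.3 = 0.0067, 0.001 m / 0.3 = 0.0033.

```bash
echo '0,0,0.0033,0,0.015;0,0,0.0067,0,0.015;0,0,0.0067,0,0.015' | python3 -m pendant |grep -E "ee_|wrist";  echo '0,0,0.0033,0,0.015;0,0,0.0067,0,0.015;0,0,0.0067,0,0.015' | python3 -m pendant |grep -E "ee_|wrist"
```

```text
ee_pos: [0.5392, 0.2457, 0.1893]
wrist_force: [0.9, 0.0, -1.1]
ee_pos: [0.5392, 0.2457, 0.1874]
wrist_force: [0.3, 0.1, -0.2]
```

In the tool's units: 0.002 m / 0.3 = 0.0067, 0.001 m / 0.3 = 0.0033.

```bash
echo '0,0,0.0033,0,0.015;0,0,0.0067,0,0.015;0,0,0.0067,0,0.015' | python3 -m pendant |grep -E "ee_|wrist";  echo '0,0,0.0033,0,0.015;0,0,0.0067,0,0.015;0,0,0.0067,0,0.015' | python3 -m pendant |grep -E "ee_|wrist"; echo '0,0,0.0033,0,0.015;0,0,0.0067,0,0.015;0,0,0.0067,0,0.015' | python3 -m pendant |grep -E "ee_|wrist"
```

```text
ee_pos: [0.5392, 0.2458, 0.1854]
wrist_force: [0.0, 0.7, -1.4]
ee_pos: [0.5392, 0.2458, 0.1834]
wrist_force: [0.1, 0.7, -1.3]
ee_pos: [0.5392, 0.2457, 0.1814]
wrist_force: [-1.7, 1.0, -0.9]
```

In the tool's units: 0.003 m / 0.3 = 0.01, 0.002 m / 0.3 = 0.0067.

```bash
echo '0,0,0.0033,0,0.015;0,0,0.0067,0,0.015;0,0,0.01,0,0.015;0,0,0.01,0,0.015' | python3 -m pendant |grep -E "ee_|wrist";  echo '0,0,0.0033,0,0.015;0,0,0.0067,0,0.015;0,0,0.01,0,0.015;0,0,0.01,0,0.015' | python3 -m pendant |grep -E "ee_|wrist"; echo '0,0,0.0033,0,0.015;0,0,0.0067,0,0.015;0,0,0.01,0,0.015;0,0,0.01,0,0.015' | python3 -m pendant |grep -E "ee_|wrist"
```

```text
ee_pos: [0.5392, 0.2457, 0.1783]
wrist_force: [-0.3, 0.5, -0.5]
ee_pos: [0.5392, 0.2457, 0.1753]
wrist_force: [-0.4, 0.8, -0.6]
ee_pos: [0.5392, 0.2457, 0.1723]
wrist_force: [-0.0, 1.4, -1.0]
```

In the tool's units: 0.003 m / 0.3 = 0.01, 0.002 m / 0.3 = 0.0067.

```bash
echo '0,0,0.0033,0,0.015;0,0,0.0067,0,0.015;0,0,0.01,0,0.015;0,0,0.01,0,0.015' | python3 -m pendant |grep -E "ee_|wrist";  echo '0,0,0.0033,0,0.015;0,0,0.0067,0,0.015;0,0,0.01,0,0.015;0,0,0.01,0,0.015' | python3 -m pendant |grep -E "ee_|wrist"; echo '0,0,0.0033,0,0.015;0,0,0.0067,0,0.015;0,0,0.01,0,0.015;0,0,0.01,0,0.015' | python3 -m pendant |grep -E "ee_|wrist"
```

```text
ee_pos: [0.5392, 0.2457, 0.1693]
wrist_force: [-1.1, 0.8, -0.6]
ee_pos: [0.5392, 0.2457, 0.1663]
wrist_force: [-0.8, 0.9, -1.6]
ee_pos: [0.5392, 0.2457, 0.1633]
wrist_force: [-1.0, 0.7, -1.3]
```

Passing the lower ear; 1 mm steps until the head touches.

In the tool's units: 0.003 m / 0.3 = 0.01, 0.002 m / 0.3 = 0.0067.

```bash
for i in a; do echo '0,0,0.0033,0,0.015;0,0,0.0067,0,0.015;0,0,0.01,0,0.015;0,0,0.01,0,0.015' | python3 -m pendant |grep -E "ee_|wrist";  echo '0,0,0.0033,0,0.015;0,0,0.0067,0,0.015;0,0,0.0067,0,0.015' | python3 -m pendant |grep -E "ee_|wrist"; echo '0,0,0.0033,0,0.015;0,0,0.0067,0,0.015;0,0,0.0067,0,0.015' | python3 -m pendant |grep -E "ee_|wrist"; done
```

```text
ee_pos: [0.5392, 0.2457, 0.1603]
wrist_force: [-0.4, 1.8, -0.4]
ee_pos: [0.5392, 0.2457, 0.1584]
wrist_force: [-1.7, 2.2, -1.0]
ee_pos: [0.5392, 0.2457, 0.1563]
wrist_force: [-1.4, 1.3, -1.6]
```

In the tool's units: 0.001 m / 0.3 = 0.0033.

```bash
echo '0,0,0.0033,0,0.015;0,0,0.0033,0,0.015' | python3 -m pendant |grep -E "ee_|wrist";  echo '0,0,0.0033,0,0.015;0,0,0.0033,0,0.015' | python3 -m pendant |grep -E "ee_|wrist"; echo '0,0,0.0033,0,0.015;0,0,0.0033,0,0.015' | python3 -m pendant |grep -E "ee_|wrist"
```

```text
ee_pos: [0.5392, 0.2457, 0.1554]
wrist_force: [-1.3, 1.4, 0.5]
ee_pos: [0.5392, 0.2457, 0.1544]
wrist_force: [-1.2, 1.5, 0.4]
ee_pos: [0.5393, 0.2458, 0.1537]
wrist_force: [-1.5, 1.0, 0.5]
```

In the tool's units: 0.001 m / 0.3 = 0.0033.

```bash
echo '0,0,0.0033,0,0.015;0,0,0.0033,0,0.015' | python3 -m pendant |grep -E "ee_|wrist"; echo '0,0,0.0033,0,0.015;0,0,0.0033,0,0.015' | python3 -m pendant |grep -E "ee_|wrist"
```

```text
ee_pos: [0.5393, 0.2458, 0.1536]
wrist_force: [-3.5, 0.6, 7.2]
ee_pos: [0.5393, 0.2458, 0.1536]
wrist_force: [-6.3, -0.8, 12.7]
```

Head seated (TCP stopped at 0.1536, where 0.1537 was expected, with the force rising). Relieving, opening and rising clear.

Careful with the scale: shifts go in shares of 0.3 m and turns go in shares of pi/2 rad. That gives: -0.0018 m / 0.3 = -0.006.

```bash
echo '0,0,-0.006,0,0.015;0,0,-0.006,0,0.015' | python3 -m pendant |grep -E "ee_|wrist"; echo '0,0,-0.006,0,0.03;0,0,-0.006,0,0.04;0,0,-0.006,0,0.05;0,0,-0.006,0,0.05' | python3 -m pendant |grep -E "ee_|wrist|open"; echo '0,0,-0.0667,0,0.05;0,0,-0.1667,0,0.05;0,0,-0.2667,0,0.05;0,0,-0.4,0,0.05;0,0,-0.5,0,0.05' | python3 -m pendant |grep -E "ee_|wrist"; echo '0,-0.1,0,0,0.05;0,-0.2333,0,0,0.05;0,-0.3667,0,0,0.05;0,-0.5,0,0,0.05;0,-0.5,0,0,0.05' | python3 -m pendant |grep -E "ee_|wrist"; python3 -c "
from h import *
s=bot.camera('scene');t=bot.camera('top')
e=lambda a:cv2.convertScaleAbs(cv2.resize(a,(600,300),interpolation=2),alpha=1.7)
print(px('scene',[.539,.2457,.1475]),px('top',[.538,.2457,.1475]))
cv2.imwrite('pics/f.png',np.vstack([e(s[175:225,350:450]),e(t[215:260,165:255])]))"
```

```text
ee_pos: [0.5393, 0.2457, 0.1537]
wrist_force: [-2.5, 1.1, 4.4]
ee_pos: [0.5394, 0.2456, 0.155]
wrist_force: [-0.4, -0.0, 0.1]
opening: 0.0499
ee_pos: [0.5391, 0.2455, 0.3079]
wrist_force: [0.3, -0.5, 0.7]
ee_pos: [0.5267, 0.0909, 0.3059]
wrist_force: [-0.7, 0.5, -0.2]
[401.95639716 186.7129803 ] [198.84085438 235.25746925]
```

View pics/f.png

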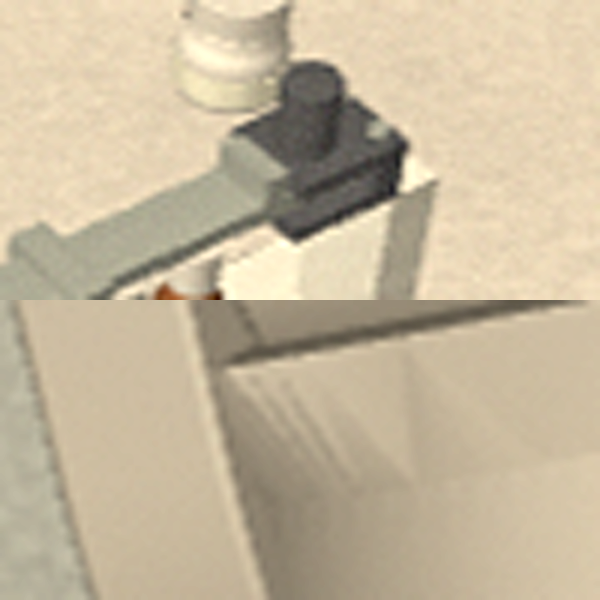

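The picture shows the pin's head seated upright on the upper ear, top at crop (312,80), with the shoulder against the ear and the gripper clear. Handing in.

```bash
python3 -c "
from workcell import bot
print(bot.job_done())"
```

```text
the job is handed in; nothing more can be done
None
```

The rack is locked: the bar's shoulder rests against the keeper, the pin sits fully home on the upper ear, and the gripper has let go and is clear; I handed the job in at about 22 s, and no verdict came back.

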